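# Clear clock movements into the parts drawer

## Task

Gather every clock movement lying on the bench onto the aluminium tray while the drawer of the little chest is still shut. Then pull the drawer right out to its stop, carry the loaded tray over and tip it with its open edge low over the drawer so that the movements slide in. Finally, with all the movements in the drawer, put the empty tray back down flat on the middle of the green mat and push the drawer fully shut; leave the other things on the bench alone.

Things in the scene. Friction and masses are not known exactly. Their poses are not given: they have to be found in the camera images.
- movement_a: quartz clock movement: black plastic box 60 (its x) x 45 (y) x 24 (z) mm, 60 g, with a brass hand shaft 12 mm across standing 6 mm up from its top at x = +14 mm, and a copper and grey battery on top towards -x. Origin: centre of its underside; z up through its top. Loose; 2 to 4 of the four are present, the rest are absent
- movement_b: quartz clock movement: black plastic box 60 (its x) x 45 (y) x 24 (z) mm, 60 g, with a brass hand shaft 12 mm across standing 6 mm up from its top at x = +14 mm, and a copper and grey battery on top towards -x. Origin: centre of its underside; z up through its top. Loose; 2 to 4 of the four are present, the rest are absent
- movement_c: quartz clock movement: black plastic box 60 (its x) x 45 (y) x 24 (z) mm, 60 g, with a brass hand shaft 12 mm across standing 6 mm up from its top at x = +14 mm, and a copper and grey battery on top towards -x. Origin: centre of its underside; z up through its top. Loose; 2 to 4 of the four are present, the rest are absent
- movement_d: quartz clock movement: black plastic box 60 (its x) x 45 (y) x 24 (z) mm, 60 g, with a brass hand shaft 12 mm across standing 6 mm up from its top at x = +14 mm, and a copper and grey battery on top towards -x. Origin: centre of its underside; z up through its top. Loose; 2 to 4 of the four are present, the rest are absent
- tray: aluminium tray, 280 g, 185 (its x) x 136 (y) mm, floor 4 mm thick; side walls (+y, -y) 3 mm thick, 16 mm high; -x end open (pieces slide off there); +x end closed by a bar 12 mm thick, 16 mm high, with an upright red grip tab. Origin: centre of the underside. Polished floor: movements slide at a tilt of 16 to 24 degrees. Holds four flat, two by two. Stands on the mat at the start
- tray_grip (a point): a point inside the tray's red grip tab: x = +86.5, y = 0, z = 54 mm in the tray's frame, axes as the tray's. The tab is 12 mm thick along x, 60 mm wide along y, centred on this point in x and y; its top is 18 mm above this point. Pinched here along x from above with 80 N it carries the loaded tray without turning in the grip
- tray_lip (a point): middle of the open edge of the tray: x = -92.5 mm, y = 0, z = 4 mm (top of the floor) in the tray's frame, axes as the tray's
- mat: thin green mat fixed to the bench, 240 (x) x 170 (y) x 3 mm; origin at the centre of its underside
- chest_drawer0 (a joint): travel of the chest's drawer in m: 0 shut, 0.174 at its stop (fully out). Slides along the chest's -x, with about 1 N of friction and light damping; stays where it is left
- chest_drawer0_handle (a point): middle of the drawer's brass bar handle: a level round bar 11 mm thick, 120 mm long along y, standing 35 mm (centre of bar) out from the drawer's front, 29 mm free behind it, on two thin posts near its ends; axes as the chest's; the drawer pulls out along its -x. It lies 38 mm below the chest's top, so it can be pinched from above
- drawer_floor (a point): centre of the drawer's inner floor, 22 mm above the bench, moving with the drawer; x into the chest, y left, z up. Inside: x -102 to +102 mm, 218 mm along y; side walls 106 mm and front panel 115 mm above this floor. With the drawer at its stop x = -102 to +65 mm is uncovered; the rest is under the chest's top, whose underside is 116 mm above this floor: a higher heap jams
- chest: wooden chest with one drawer, fixed to the bench: 250 (x) x 260 (y) x 150 mm high; origin: centre of its underside; the drawer front faces its -x, towards the robot
- alarm_clock: bystander: red round alarm clock 100 mm tall on a wooden foot; origin at the centre of its underside
- oil_bottle: bystander: amber oil bottle 44 mm across, 100 mm tall; origin at the centre of its underside
- screwdriver: bystander: screwdriver 170 mm long lying on the bench along its x
- parts_dome: bystander: greenish glass dust dome 80 mm across, 80 mm tall; origin at the centre of its underside

How it is judged:
By the outcome, as a careful person would: the job done as asked, in the order asked, and still so for the second after the job is handed in, with the robot touching nothing.
Of movement_a, movement_b, movement_c, movement_d only 2 to 4 are there at a start; the rules pass over those that are not, and their reading is None.
At some moment in a run one of movement_a, movement_b, movement_c, movement_d may be knocked a few centimetres aside while the robot is not near it.
It also fails if it takes over 210 s, if anything falls off the work surface, if the arm or the gripper's body presses on something with over 40 N, if the wrist force passes 120 N, or if a joint passes its speed limit or range.

## Robot

A 7-joint arm with a two-finger parallel gripper is mounted at the origin on the work surface. World frame = base frame: x ahead of the robot, y to its left, z up, the work surface at z = 0. Lengths are in m, angles in rad, forces in N, time in s.
With the tool pointing down it reaches from about 0.35 to 0.9 m from the base axis. Payload 19.9 kg.
Tool frame: the origin (TCP) lies on the centre line of the jaws, within the pads' length; the fingertips stand 22 mm ahead of it and the grasp point (between the pads) lies 3 mm ahead of it (robot.tcp_to_tips is the distance from the TCP to the fingertips, in m); z points along the fingers, y is the line along which they close (so a half turn about z gives the same grasp; the last joint's range is limited). The gripper opens to 94 mm and grips with 3 to 60 N. Pads are 16 mm wide; open, the fingers measure 119 mm over their backs; the gripper's body (75 mm by 177 mm) begins 78 mm behind the grasp point.
Start: joints at [1.065, 0.417, -0.01, 1.614, 0.005, 1.111, -0.053], TCP at [0.28, -0.559, 0.227] pointing down, gripper open.
Joint ranges: [-2.81, 2.81], [-0.39, 2.02], [-1.27, 1.25], [0.06, 2.57], [-1.19, 4.33], [0.19, 2], [-2.82, 2.82]. Speed limits (rad/s): [1.89, 1.89, 2.39, 2.39, 3.01, 3.01, 3.01].

## Interface

Orientations are given as a 3x3 rotation matrix whose columns are the frame's x, y, z axes.
In Python, from rig import robot, grab_frame, camera_info, recognise, cut_out, tip_of, readout gives the robot as it stands. Calls block until the motion is done:
- robot.move_ptp(position, orientation): joint-space move of the TCP to a pose.
- robot.move_linear(position, velocity=0.15, frame=None, threshold=None): straight line of the TCP; frame=None keeps the orientation; velocity is the mean speed in m/s. With threshold (N) it stops when the force on the tool has changed by that much, and returns True; else False.
- robot.goto_joints(angles): joint-space move.
- robot.gripper_to(opening): finger opening in m; the grip force is fixed at half the most; returns when the fingers have stopped.
- robot.pause(seconds).
- robot.ik(position, orientation): joint angles nearest the present ones, or None.
- grab_frame(name): name is "scene" or "top" or "wrist"; returns (picture, depth): 480x640x3 uint8, red, green, blue; 480x640 float32, m along the optical axis (not along the pixel's ray), 0 where there is no reading.
- camera_info(name): a dict with "fx", "fy", "cx", "cy" (pixels), "rvec" (rotation vector, rad) and "tvec" (3), from world to camera coordinates, as OpenCV has them. Camera axes: x right, y down, z forward; pixel columns grow to the right and rows downward; lengths in m; the calibration is good to about 2 mm. A picture is of the moment at which its call begins: read the wrist's pose just before it. camera_info takes no time and is no camera call; for the wrist camera it gives the pose at the moment of the call.
A pose or a line that the arm cannot do raises robot.PlanningError and nothing moves.
- robot.sign_off(): hands the job in; it is judged then, once.
Trained networks look in the newest picture that a camera, given by its name, has taken for a name from the list of things; names that differ only in an ending like _2 or _b are one class to them, and where a whole thing is asked for, a point or a joint stands for the part that bears it (a point fixed in the world has none). Each returns a list of dicts, best first, with "p" (0 to 1); they miss things now and then, are a little off and sometimes report something else, mostly with a low value. They report only what shows in the picture. A call takes as long as a camera call.
- recognise(camera, query): "pixel" ([row, column] in pixels, amid what is visible of it).
- cut_out(camera, query): "pixels" (480x640 bool, what is visible of it) and "pixel" ([row, column] in pixels, amid what is visible of it).
- tip_of(camera, query): "pixel" ([row, column] in pixels: a listed point, or the origin of a listed thing).
Readings, each from a call of its own:
- readout.get_time(): time.
- readout.get_qpos(): joint angles.
- readout.get_joint_vel(): joint speeds.
- readout.get_effort(): joint torques, N m.
- readout.get_ee_pos(): TCP position.
- readout.get_tool_rot(): TCP orientation.
- readout.get_force(): force on the tool from outside, world axes, zero at the start.
- readout.get_moment(): the same for the moment, N m.
- readout.get_opening(): finger opening in m.
- readout.get_grasp_force(): force on a finger pad.
Only numpy, scipy, OpenCV 4.12 (cv2) and the standard library are available. Lean on these libraries where they do the work, as an engineer would, in place of code of your own. Each camera call takes 0.05 s, during which the arm holds its last target. There are 200 camera calls.

## Working session

There is one attempt and no reset: what is moved stays moved. The work goes in short steps, each a Python script; the robot and the scene stay as the last script left them, time stands still between calls to the robot, and variables do not carry over. Pictures are saved under pics/ and viewed, at most 14 in all, crops included, and the job is handed in when it is done.

```bash
ls; mkdir -p pics; cat > h.py <<'E'
import numpy as np, cv2
from rig import robot, grab_frame, camera_info, recognise, cut_out, tip_of, readout
def cam(name):
    c=camera_info(name); R=cv2.Rodrigues(np.array(c["rvec"],float))[0]; return c,R,np.array(c["tvec"],float).ravel()
def cloud(c,R,t,depth):
    v,u=np.mgrid[0:480,0:640]; z=depth
    P=np.stack([(u-c["cx"])/c["fx"]*z,(v-c["cy"])/c["fy"]*z,z],-1)
    return (P-t)@R   # world, HxWx3
def proj(p,name):
    c,R,t=cam(name); q=R@np.array(p)+t; return q[1]/q[2]*c["fy"]+c["cy"],q[0]/q[2]*c["fx"]+c["cx"]
def snap(name):
    k=cam(name); img,d=grab_frame(name); return img,cloud(*k,d),d
def save(img,fn): cv2.imwrite("pics/"+fn,cv2.cvtColor(img,cv2.COLOR_RGB2BGR))
E
python3 - <<'E'
from h import *
for n in ("top","scene"):
    img,W,d=snap(n); save(img,n+"0.png")
    print(n,camera_info(n)["tvec"])
    for q in ("movement_a","tray","tray_grip","tray_lip","mat","chest","chest_drawer0_handle","alarm_clock","oil_bottle","screwdriver","parts_dome"):
        for r in (tip_of if q in("tray_grip","tray_lip","chest_drawer0_handle") else recognise)(n,q)[:6]:
            if r["p"]>.2:
                i,j=np.int32(r["pixel"]); print(q,round(r["p"],2),(i,j),W[i,j].round(3) if d[i,j]>0 else 0)
print(readout.get_time())
E
```

```text
pics
rig.py
top [-0.00920226  0.63065919  1.24664966]
movement_a 0.98 (np.int32(323), np.int32(474)) [ 0.457 -0.325  0.025]
movement_a 0.93 (np.int32(319), np.int32(384)) [ 0.461 -0.128  0.022]
movement_a 0.79 (np.int32(307), np.int32(339)) [ 0.485 -0.028  0.023]
movement_a 0.72 (np.int32(307), np.int32(420)) [ 0.489 -0.207  0.026]
movement_a 0.37 (np.int32(278), np.int32(223)) [0.543 0.232 0.009]
tray 0.58 (np.int32(276), np.int32(220)) [0.548 0.239 0.01 ]
tray 0.3 (np.int32(313), np.int32(244)) [0.467 0.183 0.003]
tray_grip 0.87 (np.int32(239), np.int32(204)) [0.62  0.266 0.079]
tray_lip 0.65 (np.int32(314), np.int32(237)) [0.464 0.197 0.009]
mat 0.56 (np.int32(316), np.int32(243)) [0.46  0.185 0.001]
mat 0.39 (np.int32(283), np.int32(528)) [ 0.549 -0.449  0.018]
chest 0.93 (np.int32(171), np.int32(402)) [ 0.763 -0.148  0.148]
alarm_clock 0.65 (np.int32(217), np.int32(115)) [0.66  0.452 0.098]
oil_bottle 0.73 (np.int32(290), np.int32(113)) [0.507 0.452 0.075]
screwdriver 0.89 (np.int32(287), np.int32(528)) [ 0.54  -0.45   0.014]
screwdriver 0.23 (np.int32(221), np.int32(386)) [ 0.6
[... 642 characters left out ...]
)) [0.573 0.304 0.01 ]
tray_lip 0.85 (np.int32(198), np.int32(347)) [0.449 0.201 0.005]
mat 0.75 (np.int32(223), np.int32(363)) [0.557 0.162 0.004]
chest 0.87 (np.int32(321), np.int32(331)) [ 0.827 -0.2    0.151]
chest 0.41 (np.int32(160), np.int32(423)) [0.519 0.449 0.058]
chest_drawer0_handle 0.87 (np.int32(259), np.int32(300)) [ 0.542 -0.056  0.002]
alarm_clock 0.57 (np.int32(186), np.int32(465)) [0.689 0.432 0.07 ]
oil_bottle 0.75 (np.int32(159), np.int32(422)) [0.518 0.445 0.062]
oil_bottle 0.53 (np.int32(261), np.int32(296)) [ 0.624 -0.129  0.116]
screwdriver 0.92 (np.int32(345), np.int32(163)) [ 0.555 -0.468  0.027]
parts_dome 0.9 (np.int32(263), np.int32(436)) [0.819 0.159 0.055]
1.2
```

View pics/top0.png

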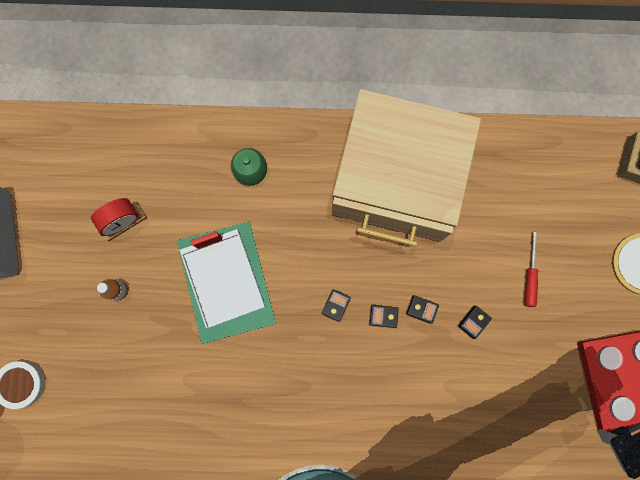

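View pics/scene0.png

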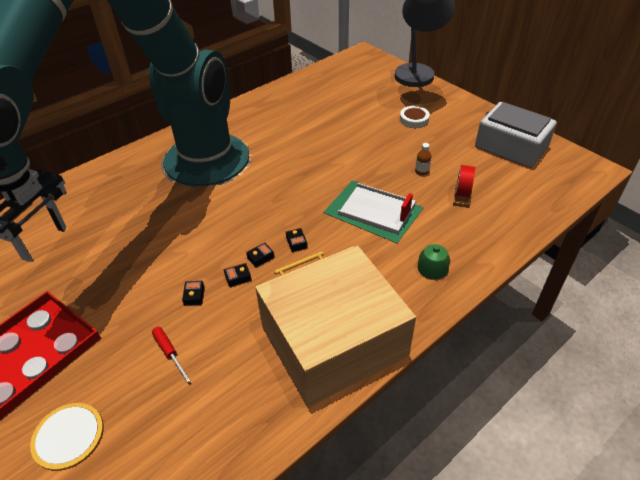

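Both views agree: four movements in a row in front of the chest, at top-picture (row, col) about (305,336), (316,384), (309,422) and (322,475). The tray is on the mat at (280,222) with its red tab at (240,206), on the far side. Next I fit the poses.

```bash
cat >> h.py <<'E'
def rect(P):
    "min-area rectangle of xy points: centre, (long,short), yaw of long axis"
    (c,s,a)=cv2.minAreaRect(np.float32(P[:,:2]*1000))
    a=np.radians(a)
    if s[0]<s[1]: s=s[::-1]; a+=np.pi/2
    return np.array(c)/1000,np.round(s,1),(a+np.pi/2)%np.pi-np.pi/2
def movements(name="top",pmin=.3):
    img,W,d=snap(name); out=[]
    for r in cut_out(name,"movement_a"):
        m=r["pixels"].astype(np.uint8)
        P=W[(m>0)&(d>0)]; P=P[(P[:,2]>.017)&(P[:,2]<.036)]
        if r["p"]<pmin or len(P)<60: continue
        c,s,a=rect(P); out.append((c,s,a,r["p"],P[:,2].mean()))
    return out,img,W,d
E
python3 - <<'E'
from h import *
o,img,W,d=movements()
for c,s,a,p,z in o: print("mov",c.round(4),s,round(np.degrees(a),1),round(p,2),round(z,4))
g=img.astype(int); hsv=cv2.cvtColor(img,cv2.COLOR_RGB2HSV)
def box(m,lab,zl,zh):
    n,l,st,_=cv2.connectedComponentsWithStats(m.astype(np.uint8)); k=1+st[1:,4].argmax()
    P=W[(l==k)]; P=P[(P[:,2]>zl)&(P[:,2]<zh)]; c,s,a=rect(P); print(lab,c.round(4),s,round(np.degrees(a),1),np.percentile(P[:,2],[5,50,95]).round(4),len(P))
X,Y,Z=W[...,0],W[...,1],W[...,2]
reg=(X>.35)&(X<.75)&(Y>.05)&(Y<.4)
green=(hsv[...,0]>55)&(hsv[...,0]<95)&(hsv[...,1]>80)
white=(hsv[...,1]<60)&(hsv[...,2]>120)
box(reg&green,"mat",-.02,.03); box(reg&(green|white),"mat+tray",-.02,.03); box(reg&white,"tray",-.02,.03)
red=((hsv[...,0]<8)|(hsv[...,0]>172))&(hsv[...,1]>150)
box(reg&red&(Z>.06),"tab",.06,.09)
top=(abs(Z-.15)<.008)&(X>.5); box(top,"chest",.1,.2)
brass=(Z>.09)&(Z<.125)&(X>.5)&(X<.72)&(Y<0)&(Y>-.35)&(hsv[...,1]>100)&(hsv[...,0]>15)
box(brass,"handle",.09,.125)
E
```

```text
mov [ 0.46   -0.3288] [59.9 46.4] -37.7 0.86 0.0241
mov [ 0.4858 -0.2125] [60.2 45.6] 69.8 0.73 0.024
mov [ 0.468  -0.1272] [60.6 45. ] 85.7 0.59 0.0243
mov [ 0.4894 -0.0208] [59.9 44.8] -23.4 0.56 0.0243
mat [0.5368 0.2271] [239.3 168.7] 16.6 [-0.0015  0.003   0.0074] 2308
mat+tray [0.5367 0.2278] [239.7 169.9] 16.5 [0.    0.006 0.016] 7450
tray [0.5441 0.2372] [190.2 141. ] 21.8 [0.0026 0.0073 0.0182] 4990
tab [0.623  0.2663] [59.5 12.4] -68.9 [0.0624 0.0741 0.0791] 172
chest [ 0.7948 -0.1589] [261.  238.8] 77.3 [0.1462 0.1499 0.1537] 13865
handle [ 0.6495 -0.1128] [171.1  42.7] 77.2 [0.099  0.1156 0.1206] 505
```

```bash
cat >> h.py <<'E'
T0=np.array([.543,.236]); TY=np.radians(21.5)
def down(yaw):
    "tool pointing down, closing line (tool y) along yaw"
    y=np.array([np.cos(yaw),np.sin(yaw),0]); z=np.array([0,0,-1.]); return np.stack([np.cross(y,z),y,z],1)
def best(p,yaw):
    q0=np.array(readout.get_qpos()); c=[]
    for k in (0,np.pi):
        q=robot.ik(np.array(p),down(yaw+k))
        if q is not None: c.append((np.abs(np.array(q)-q0).max(),k))
    return down(yaw+min(c)[1])
def tray_xy(x,y): return T0+np.array([np.cos(TY)*x-np.sin(TY)*y,np.sin(TY)*x+np.cos(TY)*y])
def in_tray(c):
    d=c-T0; return abs(np.cos(TY)*d[0]+np.sin(TY)*d[1])<.11 and abs(-np.sin(TY)*d[0]+np.cos(TY)*d[1])<.09
def pick_place(c,a,x,y):
    p=[*c,.15]; R=best(p,a); robot.gripper_to(.074); robot.move_ptp(p,R)
    if robot.move_linear([*c,.026],.15,threshold=12): print("hit"); robot.move_linear(p); return False
    robot.gripper_to(.04); o=readout.get_opening(); print("grip",round(o,4),round(readout.get_grasp_force(),1))
    if not .055<o<.065: robot.gripper_to(.074); robot.move_linear(p); return False
    robot.move_linear([*c,.15],.2)
    xy=tray_xy(x,y); q=[*xy,.15]; robot.move_ptp(q,best(q,TY))
    hit=robot.move_linear([*xy,.034],.12,threshold=8); print("down",hit,round(readout.get_ee_pos()[2],4))
    robot.gripper_to(.067); robot.move_linear(q,.2); return True
SL=[(.025,.031),(.025,-.031),(-.054,.031),(-.054,-.031)]
E
cat > pp.py <<'E'
import sys
from h import *
k0,k1=map(int,sys.argv[1:])
for k in range(k0,k1):
    o=[m for m in movements()[0] if not in_tray(m[0]) and abs(m[1][0]-60)<6 and abs(m[1][1]-45)<6]
    for m in o: print(" ",m[0].round(4),m[1],round(np.degrees(m[2]),1),round(m[3],2))
    if not o: break
    m=max(o,key=lambda m:m[0][1]); 
    if not pick_place(m[0],m[2],*SL[k]): print("fail"); break
    print(k,"t",readout.get_time())
img,W,d=snap("top"); save(img,f"pp{k}.png")
E
python3 pp.py 0 1
```

```text
[ 0.4854 -0.2125] [60.8 44.2] 71.1 0.91
  [ 0.4679 -0.1272] [60.2 44.4] 85.8 0.88
  [ 0.4892 -0.0202] [58.5 44. ] -23.2 0.84
  [ 0.4605 -0.3289] [60.5 46.4] -38.1 0.77
grip 0.0599 30.0
down True 0.0333
0 t 9.3333
```

View pics/pp0.png

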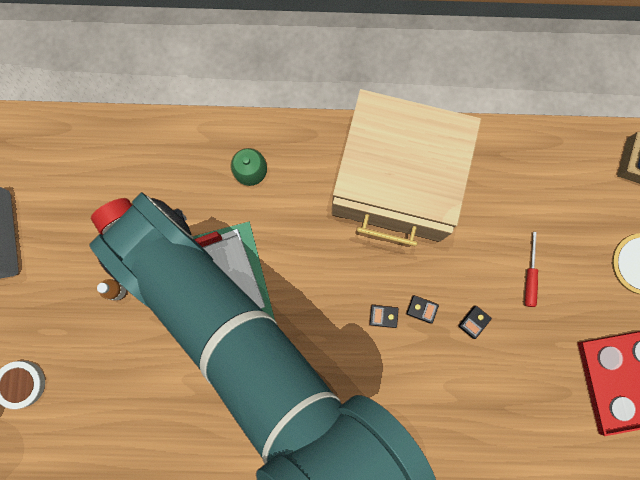

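The first movement was placed cleanly. The other three lie unmoved at (316,384), (309,422) and (322,475). Continuing.

```bash
python3 pp.py 1 4; python3 - <<'E'
from h import *
R=best([.5,-.15,.3],0); robot.move_ptp([.5,-.15,.3],R)
o,img,W,d=movements(); save(img,"full.png")
for m in o: print(m[0].round(4),m[1],round(np.degrees(m[2]),1),round(m[3],2),round(m[4],4))
E
```

```text
[ 0.4604 -0.3273] [58.7 44.6] -38.2 0.88
  [ 0.4859 -0.2118] [59.6 45.2] 70.2 0.86
  [ 0.4681 -0.1271] [60. 45.] 85.5 0.64
grip 0.0599 30.0
down True 0.0334
1 t 16.8667
  [ 0.4854 -0.2118] [59.5 44.1] 70.1 0.67
  [ 0.4604 -0.3286] [60.8 45.7] -37.5 0.56
grip 0.0598 30.0
down True 0.0334
2 t 24.7667
  [ 0.4605 -0.3287] [60.8 46.4] -37.1 0.83
grip 0.0602 29.9
down True 0.0334
3 t 33.325
[0.5788 0.2161] [60.3 45. ] 21.3 0.78 0.0309
[0.5568 0.2719] [60.5 45.3] 20.9 0.75 0.0307
[0.5436 0.2347] [184.6 136.6] 21.9 0.69 0.022
[0.5057 0.1861] [59.4 45.5] 19.5 0.6 0.0309
[0.4824 0.2462] [60.4 45.2] 21.2 0.58 0.0307
```

View pics/full.png

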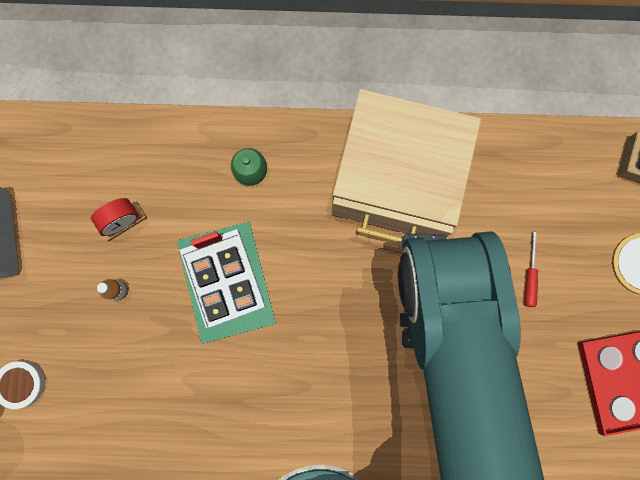

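All four sit two by two on the tray, at pixels (271,205), (262,231), (304,215) and (294,242). Now I locate the handle.

```bash
python3 - <<'E'
from h import *
robot.move_ptp([.45,.1,.3],best([.45,.1,.3],0))
img,W,d=snap("top")
top=(abs(W[...,2]-.15)<.008)&(W[...,0]>.6)&(W[...,1]<.1)&(W[...,1]>-.4)
c,s,a=rect(W[top]); yaw=a-np.pi/2 if a>0 else a+np.pi/2
C,S=np.cos(yaw),np.sin(yaw); D=W[...,:2]-c; u=D[...,0]*C+D[...,1]*S; v=-D[...,0]*S+D[...,1]*C
print(c,s,np.degrees(yaw)); z=W[...,2]
m=(u<-.1)&(u>-.22)&(abs(v)<.15)&(z>.09)&(z<.14)&(d>0)
for lo in np.arange(-.20,-.10,.005):
    k=m&(u>=lo)&(u<lo+.005)
    if k.sum()>2: print(round(lo,3),k.sum(),np.percentile(z[k],[10,50,90]).round(3),np.percentile(v[k],[2,50,98]).round(3))
print("top u range",np.percentile(u[top],[.5,99.5]))
E
```

```text
[ 0.78875159 -0.15758719] [261.2 251.4] -12.774208068847653
-0.17 57 [0.111 0.114 0.119] [-0.058  0.005  0.058]
-0.165 159 [0.113 0.117 0.12 ] [-0.061  0.002  0.063]
-0.16 112 [0.113 0.116 0.119] [-0.061 -0.003  0.06 ]
-0.155 20 [0.111 0.115 0.119] [-0.054 -0.017  0.055]
-0.15 20 [0.112 0.115 0.118] [-0.053  0.048  0.055]
-0.145 15 [0.113 0.116 0.117] [-0.054 -0.048  0.054]
-0.14 20 [0.112 0.116 0.117] [-0.053  0.001  0.055]
-0.135 16 [0.114 0.116 0.119] [-0.054  0.001  0.054]
-0.13 563 [0.096 0.116 0.136] [-0.12   0.002  0.122]
-0.125 289 [0.133 0.136 0.139] [-0.123 -0.003  0.12 ]
-0.12 243 [0.134 0.137 0.139] [-0.12  -0.009  0.122]
-0.115 230 [0.134 0.137 0.139] [-0.125  0.002  0.127]
-0.11 34 [0.124 0.128 0.131] [-0.107 -0.043  0.098]
top u range [-0.11109388  0.12301302]
```

```bash
cat >> h.py <<'E'
CC=np.array([.7888,-.1576]); CY=np.radians(-12.7)
EX=np.array([np.cos(CY),np.sin(CY)]); EY=np.array([-EX[1],EX[0]])
def ch(u,v,z): return np.array([*(CC+u*EX+v*EY),z])
E
python3 - <<'E'
from h import *
p=ch(-.1625,0,.2); robot.gripper_to(.026); robot.move_ptp(p,best(p,CY))
print("hit",robot.move_linear(ch(-.1625,0,.115),.1,threshold=10))
robot.gripper_to(.0); print(readout.get_opening(),readout.get_grasp_force(),readout.get_ee_pos())
h=robot.move_linear(ch(-.1625-.179,0,.115),.1,threshold=15)
e=np.array(readout.get_ee_pos()); print("pull",h,(e[:2]-CC)@EX,(e[:2]-CC)@EY,readout.get_force())
robot.gripper_to(.026); robot.move_linear(ch((e[:2]-CC)@EX,0,.25),.2)
p=[.45,.2,.3]; robot.move_ptp(p,best(p,0))
img,W,d=snap("top"); save(img,"open.png")
D=W[...,:2]-CC; u,v,z=D@EX,D@EY,W[...,2]
for lo in np.arange(-.37,-.10,.01):
    k=(d>0)&(u>=lo)&(u<lo+.01)&(abs(v)<.04); print(round(lo,2),k.sum(),np.percentile(z[k],[5,50,95]).round(3) if k.any() else '')
print(readout.get_time())
E
```

```text
hit False
0.009921758886836964 30.0009486079216 [ 0.63048121 -0.1219274   0.11541133]
pull True -0.3355760749561787 9.59824991113965e-05 [ 4.87266673 -0.10009185 -3.44226595]
-0.37 161 [-0.004 -0.     0.004]
-0.36 165 [-0.005 -0.     0.005]
-0.35 160 [-0.005 -0.     0.004]
-0.34 249 [-0.002  0.115  0.12 ]
-0.33 89 [-0.004  0.001  0.114]
-0.32 159 [-0.004 -0.     0.004]
-0.31 159 [-0.004 -0.     0.004]
-0.3 344 [0.001 0.134 0.14 ]
-0.29 184 [0.125 0.134 0.14 ]
-0.28 29 [0.123 0.127 0.131]
-0.27 158 [0.018 0.022 0.027]
-0.26 163 [0.017 0.022 0.026]
-0.25 162 [0.018 0.022 0.026]
-0.24 164 [0.017 0.022 0.027]
-0.23 159 [0.018 0.022 0.026]
-0.22 160 [0.018 0.022 0.025]
-0.21 154 [0.017 0.022 0.026]
-0.2 159 [0.018 0.022 0.026]
-0.19 159 [0.018 0.022 0.027]
-0.18 156 [0.017 0.022 0.026]
-0.17 163 [0.018 0.022 0.027]
-0.16 152 [0.018 0.022 0.027]
-0.15 156 [0.018 0.022 0.026]
-0.14 155 [0.018 0.022 0.026]
-0.13 155 [0.017 0.022 0.026]
-0.12 223 [0.018 0.023 0.151]
-0.11 340 [0.019 0.146 0.152]
43.3333
```

View pics/open.png

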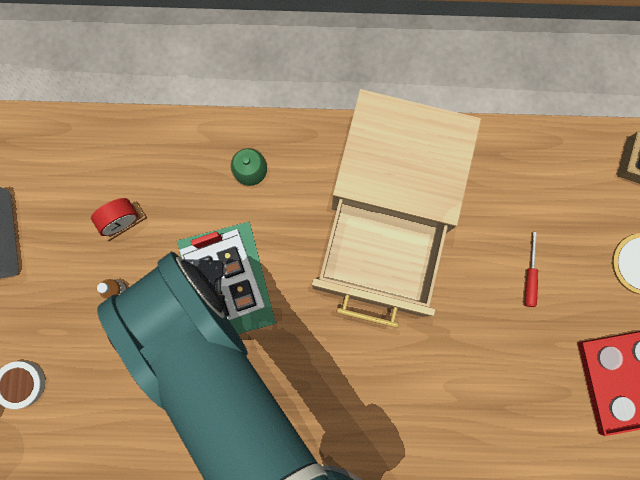

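The drawer is out to its stop: floor visible at (250,380), handle now at (313,368). Now I grip the tray, lift it a little and check for sag.

```bash
cat >> h.py <<'E'
from scipy.spatial.transform import Rotation as Ro
GP=np.array([.0865,0,.057])   # TCP in the tray frame
def trayR(yaw,tip): # tip>0: lip low ; rotation about tray y: +y rot takes x->-z, so lip low = negative
    return (Ro.from_euler("z",yaw)*Ro.from_euler("y",-tip)).as_matrix()
def tool_for(o,RT,Rrel): return np.array(o)+RT@GP, RT@Rrel
E
python3 - <<'E'
from h import *
xy=tray_xy(.0865,0); robot.gripper_to(.04)
p=[*xy,.17]; R=best(p,TY); robot.move_ptp(p,R)
print(robot.move_linear([*xy,.060],.1,threshold=10)); robot.gripper_to(0)
print(readout.get_opening(),readout.get_grasp_force(),readout.get_force(),readout.get_moment())
np.save("rrel.npy",trayR(TY,0).T@R)
robot.move_linear([*xy,.085],.06); robot.pause(.5)
print(readout.get_force(),readout.get_moment(),readout.get_grasp_force())
for n in ("scene","top"):
    img,W,d=snap(n); hsv=cv2.cvtColor(img,cv2.COLOR_RGB2HSV); D=W[...,:2]-T0
    x=D@[np.cos(TY),np.sin(TY)]; y=D@[-np.sin(TY),np.cos(TY)]
    k=(d>0)&(abs(x+.01)<.09)&(abs(y)<.062)&(hsv[...,1]<60)&(hsv[...,2]>110)&(W[...,2]>-.01)&(W[...,2]<.06)
    P=np.c_[x[k],y[k],np.ones(k.sum())]; z=W[...,2][k]; g=np.linalg.lstsq(P,z,rcond=None)[0]
    for _ in range(3):
        r=abs(P@g-z)<.006; g=np.linalg.lstsq(P[r],z[r],rcond=None)[0]
    print(n,k.sum(),r.sum(),g, "deg",np.degrees(g[:2]))
    save(img,"lift_"+n+".png")
E
```

```text
False
0.0118214315696689 29.998529255390167 [-2.59140107 -1.76082384  2.55541426] [-0.33868645  0.43624152  0.10589273]
[-0.47960877 -0.32748037 -5.78459753] [ 1.77478340e-01 -4.63545393e-01 -2.39571509e-04] 29.996340572834015
scene 155 133 [0.00872398 0.00067648 0.03233627] deg [0.49984725 0.03875921]
top 683 521 [0.00201201 0.01303546 0.03119671] deg [0.11527994 0.74687681]
```

View pics/lift_scene.png

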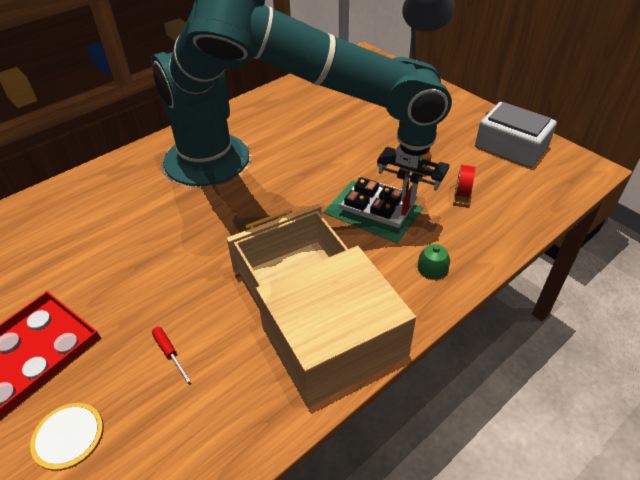

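The scene view shows the tray held level at about (200,375) with all four aboard, and the drawer open; the fit gives less than 1° of sag. Next: check the pour poses with IK, carry the tray over and tip slowly.

```bash
cat >> h.py <<'E'
LU=-.16
def lip_pose(lz,tip,u=LU,v=0,Rrel=None):
    RT=trayR(CY,tip); o=ch(u,v,lz)-RT@np.array([-.0925,0,.004]); return tool_for(o,RT,Rrel)
E
python3 - <<'E'
from h import *
Rr=np.load("rrel.npy"); r=np.radians
for z,t in ((.2,-4),(.175,-4),(.165,10),(.16,20),(.155,30),(.15,40),(.15,45)):
    q=robot.ik(*lip_pose(z,r(t),Rrel=Rr)); print(z,t,None if q is None else np.round(q,2))
e=readout.get_ee_pos(); o0=np.array([*T0,.0])
def go(p,R,v): robot.move_linear(p,v,frame=R)
p,R=tool_for([*T0,.2],trayR(TY,r(-4)),Rr); go(p,R,.1)
p,R=lip_pose(.205,r(-4),Rrel=Rr); go(p,R,.12)
p,R=lip_pose(.175,r(-4),Rrel=Rr); go(p,R,.08)
print(readout.get_time(),readout.get_force(),readout.get_ee_pos()-p)
img,W,d=snap("scene"); save(img,"pre.png")
E
```

```text
0.2 -4 [ 0.48  0.98 -0.85  0.82  0.65  1.62 -0.33]
0.175 -4 [ 0.48  0.99 -0.85  0.85  0.66  1.58 -0.34]
0.165 10 [ 0.64  0.82 -0.93  1.18  0.71  1.27 -0.45]
0.16 20 [ 0.74  0.7  -0.98  1.39  0.76  1.05 -0.53]
0.155 30 [ 0.84  0.57 -1.    1.59  0.82  0.81 -0.64]
0.15 40 [ 0.89  0.43 -0.97  1.78  0.91  0.55 -0.79]
0.15 45 [ 0.88  0.34 -0.91  1.87  1.    0.41 -0.92]
54.05 [ 1.23677388 -0.32707395 -4.70138133] [-1.15548003e-04 -9.38506997e-05 -3.81971244e-04]
```

View pics/pre.png

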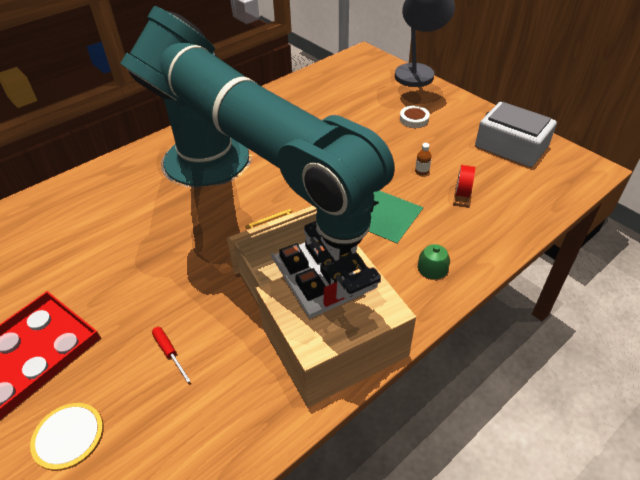

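The tray is poised over the open drawer at about (275,330), with all four movements still on it and the mat empty. Tipping now.

```bash
python3 - <<'E'
from h import *
Rr=np.load("rrel.npy"); r=np.radians
zs=lambda t: np.interp(t,[-4,5,12,18,22,30,40],[.175,.17,.16,.15,.145,.14,.135])
for t in [5,12,14,16,18,20,22,24,26,28,31,34,37,40]:
    p,R=lip_pose(zs(t),r(t),Rrel=Rr); robot.move_linear(p,.05 if t<=12 else .015 if t<28 else .04,frame=R)
    if t>=14: print(t,round(readout.get_time(),1),round(readout.get_force()[2],2))
robot.pause(.5); print(readout.get_force())
img,W,d=snap("scene"); save(img,"tip.png")
E
```

```text
14 55.6 -5.79
16 56.0 -4.24
18 56.4 -5.5
20 56.9 -4.85
22 57.4 -4.46
24 57.9 -5.96
26 58.4 -4.24
28 58.7 -1.87
31 59.1 -3.34
34 59.5 -2.71
37 59.8 -2.69
40 60.2 -3.1
[ 0.47956769  0.37109412 -3.4378915 ]
```

View pics/tip.png

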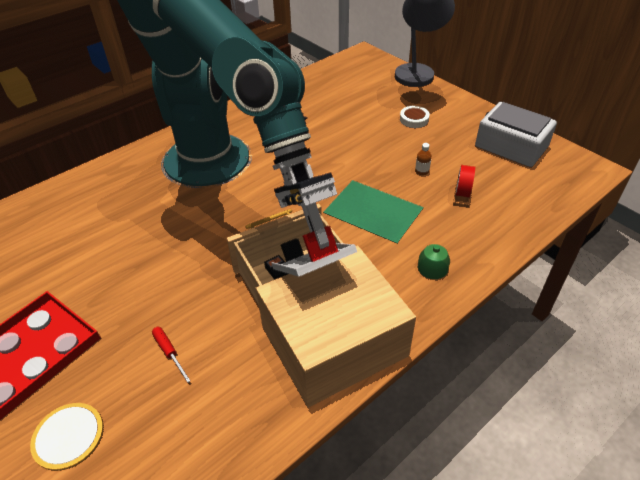

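The tray looks empty, movements are dark in the drawer at (260,280), and the wrist force matches an empty tray. I lift straight up, level out and set the tray on the mat's centre.

```bash
python3 - <<'E'
from h import *
Rr=np.load("rrel.npy"); r=np.radians; MY=r(16.5); M=[.5368,.2275]
go=lambda pr,v,**k: robot.move_linear(pr[0],v,frame=pr[1],**k)
go(lip_pose(.22,r(40),Rrel=Rr),.1); print(readout.get_force())
go(lip_pose(.21,0,Rrel=Rr),.12)
img,W,d=snap("top"); 
go(tool_for([*M,.2],trayR(MY,0),Rr),.15)
go(tool_for([*M,.02],trayR(MY,0),Rr),.12)
print("touch",go(tool_for([*M,.000],trayR(MY,0),Rr),.03,threshold=3),readout.get_ee_pos()[2]-.057)
robot.gripper_to(.04); e=readout.get_ee_pos(); robot.move_linear([e[0],e[1],.2],.12)
p=[.4,-.1,.35]; robot.move_ptp(p,best(p,CY))
img,W,d=snap("top"); save(img,"back.png"); hsv=cv2.cvtColor(img,cv2.COLOR_RGB2HSV)
X,Y,Z=W[...,0],W[...,1],W[...,2]; reg=(X>.35)&(X<.75)&(Y>.05)&(Y<.4)
k=reg&(hsv[...,1]<60)&(hsv[...,2]>120)
P=W[k]; c,s,a=rect(P[abs(P[:,2]-.01)<.02]); print("tray",c,s,np.degrees(a))
D=W[...,:2]-CC; u,v=D@EX,D@EY; k=(d>0)&(u>-.275)&(u<-.125)&(abs(v)<.104); print("drawer z max",np.percentile(Z[k],[50,90,99,99.9]))
print(readout.get_time())
E
```

```text
[-0.70360049 -0.10602296 -2.35255298]
touch True 0.0027618111812681145
tray [0.53459698 0.2353848 ] [238.9 154.8] 16.34773254394531
drawer z max [0.02322037 0.07645805 0.08472612 0.08780529]
72.225
```

View pics/back.png

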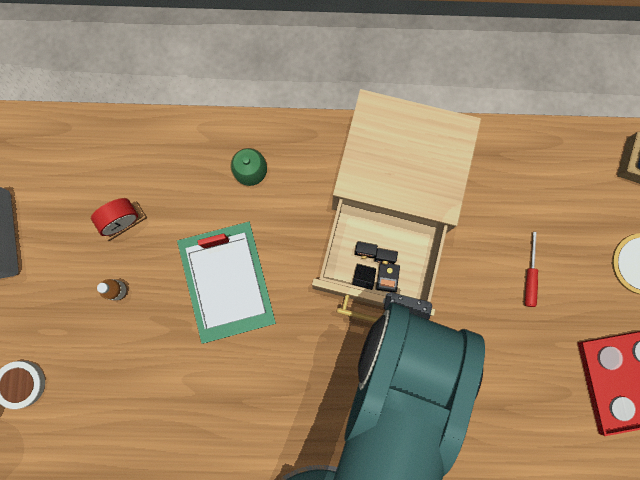

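All four movements lie low in the drawer, at (248,366), (254,387), (274,364) and (277,388), about 65 mm high at most. The empty tray is centred on the mat. Now I shut the drawer by its handle.

```bash
python3 - <<'E'
from h import *
robot.gripper_to(.028); p=ch(-.336,0,.22); robot.move_ptp(p,best(p,CY))
print("hit",robot.move_linear(ch(-.336,0,.115),.1,threshold=10)); robot.gripper_to(0); print(readout.get_opening())
h=robot.move_linear(ch(-.156,0,.115),.08,threshold=20)
e=np.array(readout.get_ee_pos()); U=(e[:2]-CC)@EX; print("push",h,U,readout.get_force())
robot.gripper_to(.026); robot.move_linear(ch(U,0,.25),.15)
p=[.4,.05,.35]; robot.move_ptp(p,best(p,CY))
img,W,d=snap("top"); save(img,"shut.png")
D=W[...,:2]-CC; u,v,z=D@EX,D@EY,W[...,2]
k=(u<-.14)&(u>-.36)&(abs(v)<.045)&(z>.1)&(z<.125)&(d>0); print("handle u",np.median(u[k]),k.sum())
x=W[...,0]; hsv=cv2.cvtColor(img,cv2.COLOR_RGB2HSV); Y=W[...,1]
k=(x>.35)&(x<.75)&(Y>.05)&(Y<.4)&(hsv[...,1]<60)&(hsv[...,2]>120)&(W[...,2]<.025); n,l,st,_=cv2.connectedComponentsWithStats(k.astype(np.uint8)); c,s,a=rect(W[l==1+st[1:,4].argmax()]); print("tray",c,s,np.degrees(a))
print(readout.get_time())
E
```

```text
hit False
0.010013531520028172
push True -0.16186115980386745 [-5.04715213 -0.01694993 10.2199189 ]
handle u -0.16179538142173372 230
tray [0.53978546 0.22992207] [189.9 141. ] 16.53351211547852
79.9083
```

View pics/shut.png

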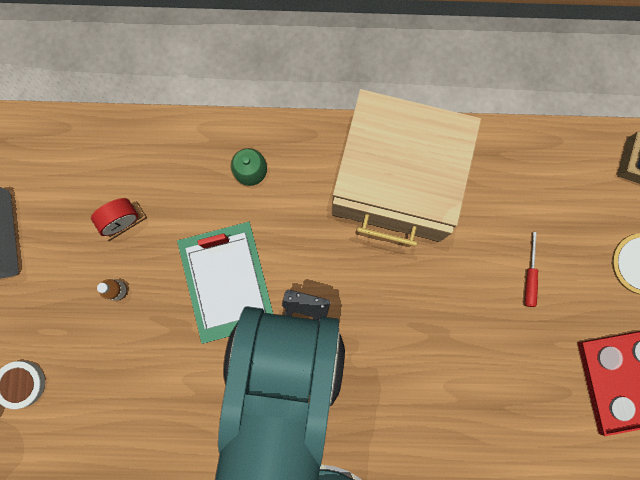

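The drawer is shut with its handle back at (230,386), the tray sits flat within about 3 mm of the mat's centre, and the other things are untouched.

```bash
python3 -c "
from rig import robot; print(robot.sign_off())"
```

```text
the job is handed in; nothing more can be done
None
```

Job handed in at about 80 s of the 210 s limit: all four movements are in the drawer, the drawer is shut, the empty tray is flat within about 3 mm of the mat's centre, and the bystander objects are undisturbed in the last picture; the call gave no verdict.

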